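# Set the air valve and hold a rinsed tube in the air stream

## Robot

A 7-joint arm with a two-finger parallel gripper is mounted at the origin on the work surface. World frame = base frame: x ahead of the robot, y to its left, z up, the work surface at z = 0. Lengths are in m, angles in rad, forces in N, time in s.
With the tool pointing down it reaches from about 0.35 to 0.775 m from the base axis. Payload 3.1 kg.
Tool frame: the origin (TCP) lies between the finger pads; the fingertips stand 11 mm ahead of it and the grasp point (between the pads) lies 8 mm behind it; y points along the fingers, x is the direction in which the jaws open and shut, and the axes are right-handed (so a half turn about y gives the same grasp; the last joint's range is limited). The gripper opens to 85 mm and grips with 20 to 120 N. Pads are 22 mm wide; open, the fingers measure 114 mm over their backs; the gripper's body (76 mm by 85 mm) begins 54 mm behind the grasp point. The pads swing forward as they close: fully open they stand 13 mm farther back than shut.
Start: joints at [1.06, 0.311, 0.014, 1.512, -0.004, 1.319, -0.027], TCP at [0.249, -0.491, 0.242] pointing down, gripper open.
Joint ranges: [-2.7, 2.7], [-0.3, 1.91], [-1.27, 1.3], [0.12, 2.57], [-1.44, 4.58], [0.2, 2.03], [-3.05, 3.05]. Speed limits (rad/s): [2.79, 2.79, 3.14, 3.14, 3.14, 3.14, 3.14].

## Interface

Orientations are given as [roll, pitch, yaw] about the fixed x, y, z axes, in that order (R = Rz(yaw) Ry(pitch) Rx(roll)).
In Python, from cell import env, get_image gives the robot as it stands.
- The arm moves only by the shell command python3 -m jog 'ROWS'. ROWS is JSON, a list of rows, each an object with "delta_pos": the shift along the tool's x, y, z in cm, a list of three; "dr": the turn, a rotation vector about the tool's x, y, z in degrees, a list of three; "hand": the finger opening in cm, from 0 to 8.54. In form: [{"delta_pos": [dx, dy, dz], "dr": [ax, ay, az], "hand": hand}, ...]. A call has 1 to 10 rows; each row is the pose to reach, as a shift and turn from the pose commanded when the call began, along the tool's axes at that moment; what a row does not reach only later rows make up. A row lasts 1/12 s, in which the tool goes at most 41.7 mm and 7.16 degrees, less where a joint would pass 70% of its speed; a pose out of reach is approached as far as the arm can. A call with a gripper value outside its range is refused whole. The fingers move at their own pace and stop on an object; the grip force is fixed at half the most. Time passes only in rows, so rows that repeat a pose let the fingers close. It gives the time, the measured TCP pose, the force and the opening at its end, in the units of the state.
- env.observe(): the state, without advancing time (a new reading comes with each control period).
- get_image(name): name is "scene" or "top"; returns a dict with "img" (400x640x3 uint8, blue, green, red), "mtx" (3x3 intrinsics, pixels), "cam_to_world" (4x4, takes a point from camera to world coordinates). Camera axes: x right, y down, z forward; pixel columns grow to the right and rows downward; lengths in m; the calibration is good to about 2 mm. A picture is of the moment at which its call begins. There is no depth.
- env.job_done(): hands the job in, once; it reports no verdict.
The state is a dict: "time": time; "qpos": joint angles; "dq": joint speeds; "joint_efforts": joint torques, N m; "tcp_pos": TCP position; "ee_rot": TCP orientation; "contact_force": force on the tool from outside, world axes, zero at the start; "torque": the same for the moment, N m; "opening": finger opening in m.
Only numpy, scipy, OpenCV 4.12 (cv2) and the standard library are available. Lean on these libraries where they do the work, as an engineer would, in place of code of your own. Each camera call takes 0.05 s, during which the arm holds its last target.

## Task

First turn the handle of the bench air valve to half open (45 degrees, half-way between across the pipe and along it) and leave it there. Then draw the long stoppered tube up out of the wooden rack, lean it half-way over (about 45 degrees from upright, stopper end still the higher) and hold its round end a few centimetres above the air nozzle. Finish while still holding it there, raised clear of everything, and leave the short tubes and all the other things standing where they are.

Things in the scene. Friction and masses are not known exactly. Their poses are not given: they have to be found in the camera images.
- valve (a joint): opening angle of the air valve handle, rad: 0 = closed, its long arm across the pipe (along station -x, roughly towards the robot); grows clockwise seen from above; 1.571 = fully open, long arm along the pipe towards the nozzle (station +y). Half open is 0.785. Stops at both ends; stays where it is left (friction about 0.06 N m). Starts between 0 and 0.4.
- valve_grip (a point): on the handle's vertical turning axis, mid-height of the handle, 85 mm above the surface. Handle: upright steel bar 13 mm thick, 69 to 101 mm above the surface, reaching 54 mm from the axis along this point's -x (long arm) and 18 mm along +x; z up. The point turns with it: its yaw = station yaw - joint value. Below: brass block 36 x 40 mm up to 50 mm, 26 mm wide collar up to 56 mm.
- station: fixed bench air station: grey base plate 85 mm (x) x 280 mm (y) x 16 mm with the brass valve block at y = -90 mm and an upright brass nozzle at y = +90 mm, joined by a level brass pipe of 14 mm diameter along y, 34 mm up. Origin at the centre of the underside of the plate, z up; it stands turned by up to 0.3 rad.
- nozzle (a point): centre of the nozzle's mouth, 74 mm above the work surface, on the station at its y = +90 mm; the nozzle blows straight up. It is 14 mm wide at the mouth and 36 mm wide at its base.
- rack: fixed wooden rack, 70 mm (x) x 220 mm (y), top 74 mm above the work surface, with three vertical holes of 28 mm diameter in a row along its y, at y = -65, 0 and +65 mm. Tubes stand 20 mm above the work surface, in wells 10 mm deep under the holes. Origin at the centre of the underside, z up; it stands turned by up to 0.35 rad.
- tube: the long stoppered glass tube, 25 mm diameter, 168 mm long in all: 150 mm of glass with a round end, then a black rubber stopper 21 mm wide and 18 mm long. About 70 g (50 to 100 g). Origin at the lowest point of the round end, z along the tube's axis towards the stopper. It stands upright in any one of the rack's three holes, its top 188 mm above the work surface; it is the only long one.
- tube_foot (a point): the lowest point of the long tube's round end (the same point as the tube's origin), z towards the stopper
- short_tube_a: bystander: short stoppered tube, 25 mm diameter, 102 mm long, standing in another hole of the rack with its top 122 mm above the work surface. Origin at the foot.
- short_tube_b: bystander: a second short tube just like it, in the remaining hole. Origin at the foot.
- flask: bystander: stoppered conical glass flask, 80 mm wide, 121 mm tall, beyond the station. Origin under its centre.
- amber_bottle: bystander: amber bottle, 52 mm wide, 100 mm tall, beyond the rack. Origin under its centre.
- beaker: bystander: open glass beaker, 66 mm wide, 75 mm tall, near the robot. Origin under its centre.
- white_jar: bystander: white jar, 60 mm wide, 70 mm tall, beyond the station. Origin under its centre.
- marker: bystander: black marker pen with a green cap, 140 mm long, 16 mm thick, lying near the robot on its right. Origin near its middle, underneath.
- weight: bystander: steel calibration weight, 40 mm wide, 52 mm tall, left of the rack. Origin under its centre.

How it is judged:
On the way, in this order (a step that is already met when the one before it is completed fails the run):
1. the valve handle stands at half open (45 degrees, within about 10) (value of joint valve between 0.615 and 0.955 rad and velocity of joint valve between -0.05 and 0.05 rad/s and contact force between the fingers and valve below 0.1 N), for 0.2 s.
2. the long tube is held clear above the rack (value of joint valve between 0.615 and 0.955 rad and height (world z) of tube_foot above 0.078 m and contact force between the fingers and tube above 0.5 N and contact force between tube and rack below 0.05 N), for 0.1 s.
At the end, for the whole second after the job is handed in: valve within 10 degrees of half open; long tube held still by the fingers, touching neither station nor rack, leaning 30 to 60 degrees from upright, stopper end higher, its round end within 30 mm sideways of the nozzle axis and 15 to 100 mm above the nozzle mouth (value of joint valve between 0.615 and 0.955 rad and angle between tube's own z axis and vertical between 0.515 and 1.055 rad and horizontal distance between tube_foot and nozzle below 0.03 m and z of tube_foot in the frame of nozzle between 0.015 and 0.1 m and contact force between the fingers and tube above 0.5 N and contact force between tube and station below 0.05 N and contact force between tube and rack below 0.05 N and linear speed of tube below 0.03 m/s); the arm keeps its last pose, push and grip.
It fails at once if a short tube is pulled out of its place (distance of any of short_tube_a, short_tube_b from where it was at the start of the episode above 0.02 m).
It fails at once if another thing on the table is shifted by more than 3 cm or tipped over (distance of any of flask, amber_bottle, beaker, white_jar, marker, weight from where it was at the start of the episode above 0.03 m or angle between any of flask, amber_bottle, beaker, white_jar, weight's own z axis and vertical above 0.5 rad).
It also fails if it takes over 61 s, if anything falls off the work surface, if the arm or the gripper's body presses on something with over 40 N, if the wrist force passes 120 N, or if a joint passes its speed limit or range.

## Working session

There is one attempt and no reset: what is moved stays moved. The work goes in short steps, Python scripts to look and compute and a shell command to move; the robot and the scene stay as the last step left them, time stands still between calls to the robot, and variables do not carry over. Pictures are saved under pics/ and viewed, and the job is handed in when it is done.

```bash
ls; mkdir -p pics; python3 - <<'E'
from cell import env,get_image
import cv2,numpy as np
np.set_printoptions(precision=4,suppress=True)
print(env.observe())
for n in("scene","top"):
    d=get_image(n); cv2.imwrite(f"pics/{n}0.png",d["img"]); print(d["mtx"],d["cam_to_world"])
E
```

```text
pics
{'time': 0.0, 'qpos': array([ 1.0603,  0.3117,  0.014 ,  1.5131, -0.0044,  1.3192, -0.0272]), 'dq': array([ 0.0017, -0.0012, -0.0012, -0.0006,  0.0002,  0.0008,  0.0008]), 'joint_efforts': array([ -0.0003, -37.9916,   0.146 , -23.0591,   0.0121,   0.0135,
        -0.    ]), 'tcp_pos': array([ 0.2482, -0.49  ,  0.2412]), 'ee_rot': array([-1.5709,  0.0024, -1.1019]), 'contact_force': array([ 0.1808, -0.1105, -0.423 ]), 'torque': array([ 0.0059, -0.0209,  0.0209]), 'opening': 0.08551305464163625}
[[473.5071   0.     314.5145]
 [  0.     473.5071 202.045 ]
 [  0.       0.       1.    ]] [[ 0.6343  0.6077 -0.4779  1.1712]
 [ 0.773  -0.4931  0.3991 -0.4324]
 [ 0.0069 -0.6226 -0.7825  1.0593]
 [ 0.      0.      0.      1.    ]]
[[451.2557   0.     311.8474]
 [  0.     451.2557 208.3408]
 [  0.       0.       1.    ]] [[-0.0065 -0.9961  0.0876  0.4247]
 [-0.9999  0.0054 -0.0128  0.0758]
 [ 0.0122 -0.0877 -0.9961  1.2533]
 [ 0.      0.      0.      1.    ]]
```

View pics/scene0.png

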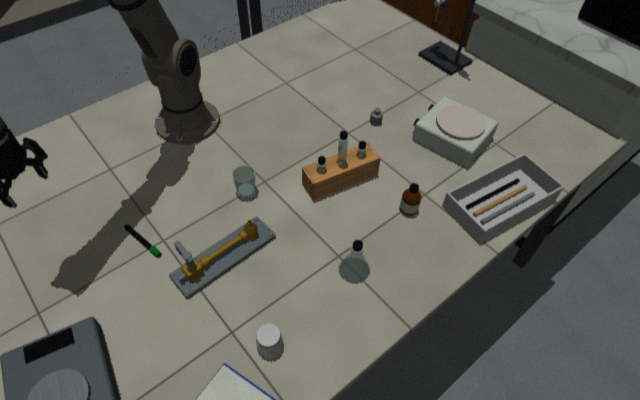

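View pics/top0.png

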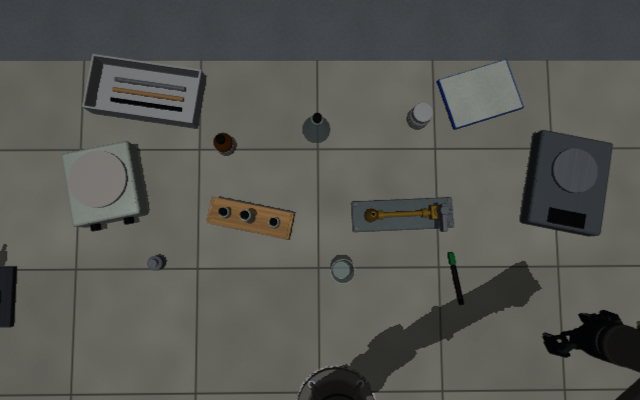

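```bash
python3 - <<'E'
import cv2,numpy as np
t=cv2.imread("pics/top0.png");s=cv2.imread("pics/scene0.png")
a=cv2.resize(t[180:250,340:470],None,fx=6,fy=6,interpolation=cv2.INTER_CUBIC)
b=cv2.resize(t[185:250,195:305],None,fx=7,fy=7,interpolation=cv2.INTER_CUBIC)
c=cv2.resize(s[120:300,160:390],None,fx=3.4,fy=3.3,interpolation=cv2.INTER_CUBIC)
for i,x in enumerate((a,b,c)):cv2.imwrite(f"pics/z{i}.png",np.clip(x*1.5,0,255).astype(np.uint8))
E
```

```text
(no output)
```

View pics/z0.png

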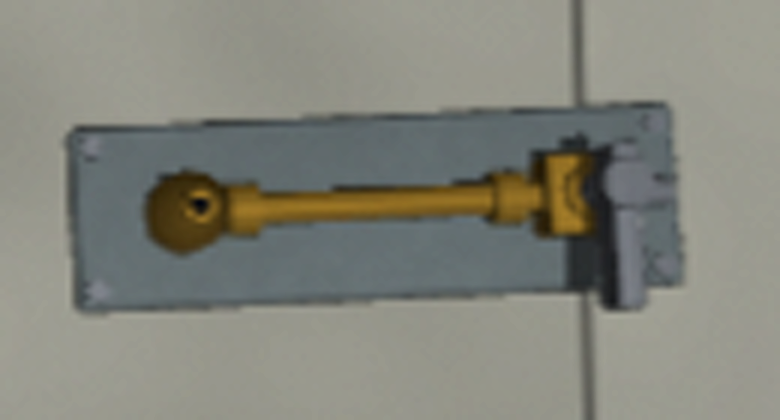

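View pics/z1.png

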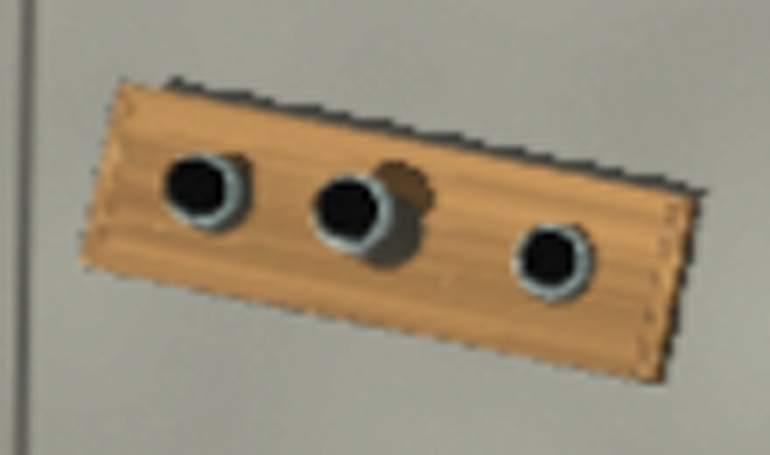

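View pics/z2.png

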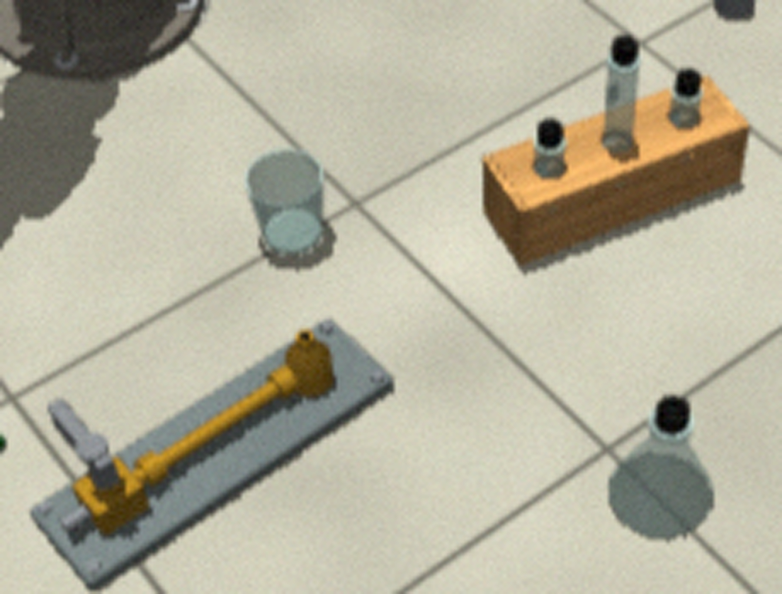

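```bash
cat > h.py <<'E'
import numpy as np
K={'t':np.array([[451.2557,0,311.8474],[0,451.2557,208.3408],[0,0,1]]),'s':np.array([[473.5071,0,314.5145],[0,473.5071,202.045],[0,0,1]])}
T={}
def load():
    from cell import get_image
    for k,n in(('t','top'),('s','scene')):
        d=get_image(n);K[k]=d['mtx'];T[k]=d['cam_to_world']
    return
load()
np.set_printoptions(precision=4,suppress=True)
def ray(k,u,v):
    d=T[k][:3,:3]@np.linalg.inv(K[k])@[u,v,1];return T[k][:3,3],d
def pz(k,u,v,z):
    o,d=ray(k,u,v);return o+d*(z-o[2])/d[2]
def tri(pt,ps):
    o1,d1=ray('t',*pt);o2,d2=ray('s',*ps)
    A=np.c_[d1,-d2];s=np.linalg.lstsq(A,o2-o1,rcond=None)[0]
    a=o1+d1*s[0];b=o2+d2*s[1];return (a+b)/2,np.linalg.norm(a-b)
E
python3 - <<'E'
from h import *
import cv2
t=cv2.imread("pics/top0.png")
A=lambda u,v:((u+.5)/6+340-.5,(v+.5)/6+180-.5)
B=lambda u,v:((u+.5)/7+195-.5,(v+.5)/7+185-.5)
C=lambda u,v:((u+.5)/3.4+160-.5,(v+.5)/3.3+120-.5)
P=[pz('t',*A(*p),.016) for p in((72,130),(668,104),(683,284),(80,311))]
print('plate',*P, 'ctr',np.mean(P,0),[np.linalg.norm(P[i]-P[i-1]) for i in range(4)])
print('yawdirs +y:',P[0]-P[1],P[3]-P[2])
c=np.mean(P,0); ey=(P[0]-P[1]+P[3]-P[2]);ey/=np.linalg.norm(ey); ex=np.array([ey[1],-ey[0],0])
yaw=np.arctan2(ex[1],ex[0]);print('yaw',yaw,'noz',c+.09*ey,'valve',c-.09*ey)
print('nozzle top',pz('t',*A(200,205),.074),tri(A(200,205),C(305,336)))
print('hub',pz('t',*A(625,180),.101),tri(A(625,180),C(97,440)),'end',pz('t',*A(625,303),.101),tri(A(625,300),C(60,405)))
R=[pz('t',*B(*p),.074) for p in((122,82),(692,195),(658,382),(82,265))]
print('rack',np.mean(R,0),[np.linalg.norm(R[i]-R[i-1]) for i in range(4)]);d=R[0]-R[1]+R[3]-R[2];print('rackyaw',np.arctan2(-d[0],d[1]))
print('tube',pz('t',*B(350,208),.188),tri(B(350,208),C(625,43)))
for p in((200,187),(552,258)):print('short',pz('t',*B(*p),.122))
print('beaker',pz('t',341,268,.075),'marker cap',pz('t',451,258,.01))
E
```

```text
plate [ 0.5525 -0.0499  0.016 ] [ 0.5631 -0.3254  0.016 ] [ 0.48   -0.3296  0.016 ] [ 0.4693 -0.0523  0.016 ] ctr [ 0.5162 -0.1893  0.016 ] [np.float64(0.08324473811621534), np.float64(0.2757771443270595), np.float64(0.08322729157257072), np.float64(0.2774165746058899)]
yawdirs +y: [-0.0106  0.2756  0.    ] [-0.0107  0.2772  0.    ]
yaw 0.038583977788119526 noz [ 0.5128 -0.0994  0.016 ] valve [ 0.5197 -0.2792  0.016 ]
nozzle top [ 0.5132 -0.0996  0.074 ] (array([ 0.5131, -0.1   ,  0.0734]), np.float64(0.0007299847190832789))
hub [ 0.5209 -0.2783  0.101 ] (array([ 0.5205, -0.2762,  0.1072]), np.float64(0.00041136959983490757)) end [ 0.4682 -0.2766  0.101 ] (array([ 0.4695, -0.2788,  0.0953]), np.float64(0.0009457448426657965))
rack [0.5051 0.2224 0.074 ] [np.float64(0.06997273665264611), np.float64(0.21776168172905624), np.float64(0.07094432044339559), np.float64(0.21911250503000723)]
rackyaw -0.203981224125855
tube [0.5051 0.2212 0.188 ] (array([0.5052, 0.2214, 0.1881]), np.float64(0.0004630528860204175))
short [0.5179 0.2839 0.122 ]
short [0.4917 0.1578 0.122 ]
beaker [ 0.3725 -0.0139  0.075 ] marker cap [ 0.3948 -0.3219  0.01  ]
```

```bash
cat >> h.py <<'E'
from scipy.spatial.transform import Rotation as Ro
def plan(pos,rot):
    """rot: Rotation of target; prints tool-frame shift cm & rotvec deg from measured pose"""
    from cell import env
    o=env.observe();R0=Ro.from_euler('xyz',o['ee_rot'])
    print('t',o['time'],'at',o['tcp_pos'],o['ee_rot'],'open',o['opening'],'F',o['contact_force'])
    print('dpos cm',R0.inv().apply(np.array(pos)-o['tcp_pos'])*100,'dr',(R0.inv()*rot).as_rotvec(degrees=True))
def down(yaw): return Ro.from_euler('xyz',[-np.pi/2,0,yaw])
E
python3 - <<'E'
from h import *
plan([.5205,-.279,.17],down(-1.602))
E
```

```text
t 0.3 at [ 0.2484 -0.4904  0.2419] [-1.5709  0.0008 -1.102 ] open 0.0850471089580357 F [-0.2144  0.9333 -0.3525]
dpos cm [-6.5618  7.1949 33.8266] dr [ 0.0153 28.6505 -0.0465]
```

```bash
python3 -m jog '[{"delta_pos":[-0.3,0.3,1.5],"dr":[0,2,0],"hand":5},{"delta_pos":[-0.9,1,4.7],"dr":[0,5,0],"hand":5},{"delta_pos":[-1.6,1.7,8.2],"dr":[0,8,0],"hand":5},{"delta_pos":[-2.4,2.6,12.2],"dr":[0,11,0],"hand":5},{"delta_pos":[-3.2,3.5,16.2],"dr":[0,14,0],"hand":5},{"delta_pos":[-3.9,4.3,20.2],"dr":[0,17,0],"hand":5},{"delta_pos":[-4.7,5.1,24.2],"dr":[0,20,0],"hand":5},{"delta_pos":[-5.5,6,28.2],"dr":[0,24,0],"hand":5},{"delta_pos":[-6.2,6.8,31.8],"dr":[0,27,0],"hand":5},{"delta_pos":[-6.6,7.2,33.8],"dr":[0,28.6,0],"hand":5}]'
python3 -m jog '[{"delta_pos":[0,0,0],"dr":[0,0,0],"hand":5},{"delta_pos":[0,0,0],"dr":[0,0,0],"hand":5}]'
python3 - <<'E'
from h import *
import cv2
from cell import get_image
plan([.5205,-.279,.085],down(-1.602))
for k,n in(('t','top'),('s','scene')):
    t=get_image(n)["img"]
    t=t[150:260,370:510] if k=='t' else t[170:310,90:270]
    cv2.imwrite(f"pics/v1{k}.png",np.clip(cv2.resize(t,None,fx=4,fy=4,interpolation=cv2.INTER_CUBIC)*1.5,0,255).astype(np.uint8))
E
```

```text
time: 1.13
tcp_pos: [0.524, -0.2731, 0.1689]
ee_rot: [-1.57, 0.004, -1.596]
contact_force: [-0.3, 0.9, -0.1]
opening: 0.0501
time: 1.3
tcp_pos: [0.5211, -0.2771, 0.1696]
ee_rot: [-1.572, 0.001, -1.597]
contact_force: [0.4, -1.0, 0.1]
opening: 0.0498
t 1.4 at [ 0.5192 -0.2806  0.1703] [-1.5718 -0.0014 -1.6028] open 0.05007205715032186 F [-0.1918 -0.5272  0.1521]
dpos cm [-0.1787  8.5333  0.1357] dr [ 0.056  -0.0445  0.0805]
```

View pics/v1s.png

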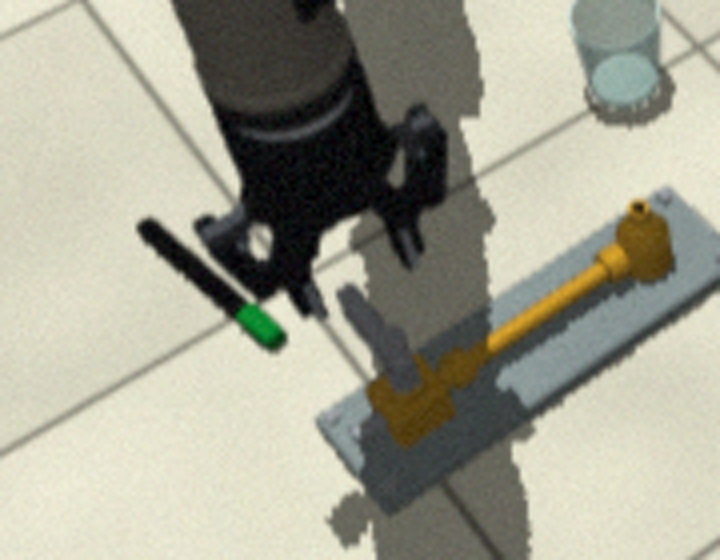

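View pics/v1t.png

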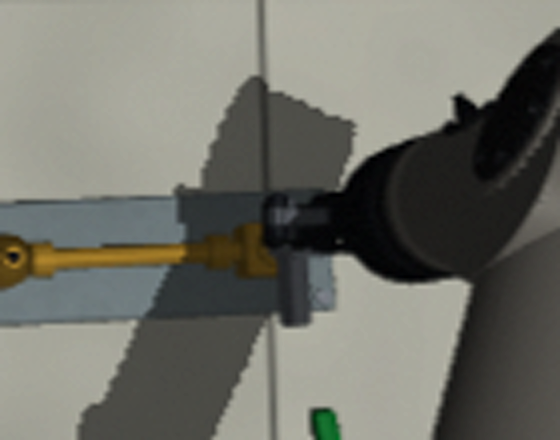

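The gripper hangs above the handle (scene crop: fingers at ~(310,300) and (415,255), handle between), with the jaws across the bar. I'll descend and close on it.

```bash
python3 -m jog '[{"delta_pos":[0,1,0],"dr":[0,0,0],"hand":5},{"delta_pos":[-0.1,3,0.1],"dr":[0,0,0],"hand":5},{"delta_pos":[-0.1,5,0.1],"dr":[0,0,0],"hand":5},{"delta_pos":[-0.1,7,0.1],"dr":[0,0,0],"hand":5},{"delta_pos":[-0.1,8.1,0.1],"dr":[0,0,0],"hand":5},{"delta_pos":[-0.1,8.5,0.1],"dr":[0,0,0],"hand":5},{"delta_pos":[-0.1,8.5,0.1],"dr":[0,0,0],"hand":5},{"delta_pos":[-0.1,8.5,0.1],"dr":[0,0,0],"hand":5}]'
python3 -m jog '[{"delta_pos":[0,0,0],"dr":[0,0,0],"hand":3},{"delta_pos":[0,0,0],"dr":[0,0,0],"hand":2},{"delta_pos":[0,0,0],"dr":[0,0,0],"hand":1},{"delta_pos":[0,0,0],"dr":[0,0,0],"hand":1},{"delta_pos":[0,0,0],"dr":[0,0,0],"hand":1},{"delta_pos":[0,0,0],"dr":[0,0,0],"hand":1}]'
python3 -c "
from h import *
plan([.5205,-.279,.085],down(.0386-.785-1.571))"
```

```text
time: 2.17
tcp_pos: [0.5216, -0.2787, 0.0859]
ee_rot: [-1.57, -0.001, -1.602]
contact_force: [0.8, 1.3, 0.1]
opening: 0.0498
time: 2.67
tcp_pos: [0.5219, -0.2794, 0.0866]
ee_rot: [-1.569, -0.002, -1.602]
contact_force: [-1.6, -1.8, 5.6]
opening: 0.012
t 2.7667 at [ 0.5219 -0.2793  0.0866] [-1.5688 -0.0021 -1.6016] open 0.011536555256153474 F [-0.5661 -2.1807  4.61  ]
dpos cm [-0.03    0.1598 -0.1366] dr [-0.1532 41.012   0.0752]
```

```bash
python3 -m jog '[{"delta_pos":[0,0,0],"dr":[0,3,0],"hand":1},{"delta_pos":[0,0,0],"dr":[0,8,0],"hand":1},{"delta_pos":[0,0,0],"dr":[0,13,0],"hand":1},{"delta_pos":[0,0,0],"dr":[0,18,0],"hand":1},{"delta_pos":[0,0,0],"dr":[0,23,0],"hand":1},{"delta_pos":[0,0,0],"dr":[0,28,0],"hand":1},{"delta_pos":[0,0,0],"dr":[0,33,0],"hand":1},{"delta_pos":[0,0,0],"dr":[0,38,0],"hand":1},{"delta_pos":[0,0,0],"dr":[0,41,0],"hand":1},{"delta_pos":[0,0,0],"dr":[0,41,0],"hand":1}]'
python3 -m jog '[{"delta_pos":[0,0,0],"dr":[0,0,0],"hand":1},{"delta_pos":[0,0,0],"dr":[0,0,0],"hand":1},{"delta_pos":[0,0,0],"dr":[0,0,0],"hand":2},{"delta_pos":[0,0,0],"dr":[0,0,0],"hand":3},{"delta_pos":[0,0,0],"dr":[0,0,0],"hand":5},{"delta_pos":[0,0,0],"dr":[0,0,0],"hand":5},{"delta_pos":[0,0,0],"dr":[0,0,0],"hand":5}]'
```

```text
time: 3.6
tcp_pos: [0.5217, -0.2799, 0.0866]
ee_rot: [-1.567, -0.001, -2.32]
contact_force: [-1.1, -2.2, 7.1]
opening: 0.012
time: 4.18
tcp_pos: [0.5212, -0.2774, 0.0848]
ee_rot: [-1.572, 0.0, -2.316]
contact_force: [0.1, 0.5, -0.1]
opening: 0.0503
```

Released; raise to z ≈ 0.29 and move clear enough to see the handle.

```bash
python3 -m jog '[{"delta_pos":[0,-1,0],"dr":[0,0,0],"hand":5},{"delta_pos":[0,-3.5,0],"dr":[0,0,0],"hand":5},{"delta_pos":[0,-7,0],"dr":[0,0,0],"hand":5},{"delta_pos":[0,-11,0],"dr":[0,0,0],"hand":5},{"delta_pos":[0,-15,0],"dr":[0,0,0],"hand":5},{"delta_pos":[0,-18,0],"dr":[0,0,0],"hand":5},{"delta_pos":[0,-20,0],"dr":[0,0,0],"hand":5},{"delta_pos":[0,-20,0],"dr":[0,0,0],"hand":5}]'
python3 - <<'E'
from h import *
import cv2
from cell import get_image
plan([.5052,.2214,.26],down(-.204-np.pi))
plan([.5052,.2214,.26],down(-.204))
for k,n in(('t','top'),('s','scene')):
    t=get_image(n)["img"]
    cv2.imwrite(f"pics/v2{k}f.png",t)
    t=t[150:260,340:480] if k=='t' else t[190:310,130:290]
    cv2.imwrite(f"pics/v2{k}.png",np.clip(cv2.resize(t,None,fx=4,fy=4,interpolation=cv2.INTER_CUBIC)*1.5,0,255).astype(np.uint8))
E
```

```text
time: 4.85
tcp_pos: [0.5237, -0.2794, 0.2925]
ee_rot: [-1.559, 0.004, -2.317]
contact_force: [0.7, 0.1, 1.8]
opening: 0.0498
t 4.95 at [ 0.5216 -0.2782  0.2868] [-1.5682  0.0009 -2.3166] open 0.049681078803331405 F [-1.1022 -0.0509 -0.6344]
dpos cm [-35.5827   2.6166 -35.1162] dr [-0.1125 58.9588 -0.1223]
t 4.95 at [ 0.5216 -0.2782  0.2868] [-1.5682  0.0009 -2.3166] open 0.049681078803331405 F [-1.1022 -0.0509 -0.6344]
dpos cm [-35.5827   2.6166 -35.1162] dr [  -0.1419 -121.0411    0.1306]
```

View pics/v2s.png

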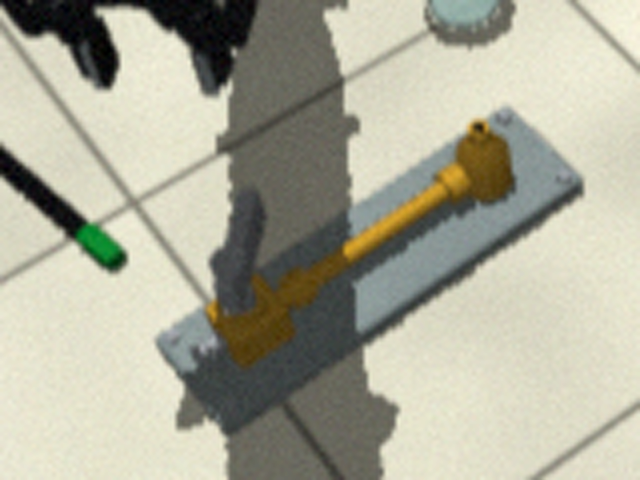

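View pics/v2t.png

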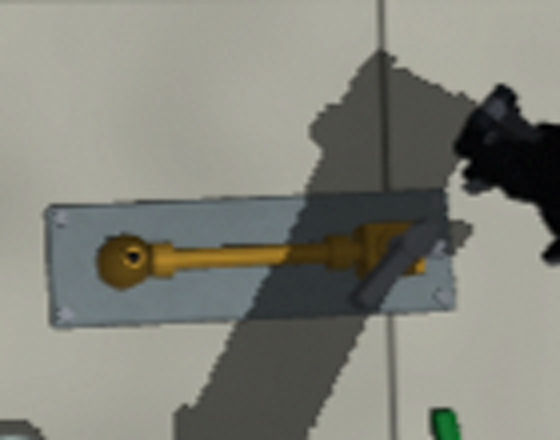

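```bash
python3 - <<'E'
from h import *
from cell import env
print(env.observe()['qpos'])
E
```

```text
[ 0.3783  0.3805  0.1209  1.317  -0.045   1.4504 -1.8204]
```

```bash
python3 -m jog '[{"delta_pos":[-1,0,-1],"dr":[0,-4,0],"hand":6},{"delta_pos":[-3,0,-3],"dr":[0,-11,0],"hand":6},{"delta_pos":[-5.2,0,-5.2],"dr":[0,-18,0],"hand":6},{"delta_pos":[-7.5,0,-7.5],"dr":[0,-25,0],"hand":6},{"delta_pos":[-9.8,0,-9.7],"dr":[0,-32,0],"hand":6},{"delta_pos":[-12,0,-11.9],"dr":[0,-39,0],"hand":6},{"delta_pos":[-14.2,0,-14.1],"dr":[0,-46,0],"hand":6},{"delta_pos":[-16.4,0,-16.3],"dr":[0,-53,0],"hand":6},{"delta_pos":[-18.2,0,-18],"dr":[0,-59,0],"hand":6},{"delta_pos":[-19,0,-18.8],"dr":[0,-62,0],"hand":6}]'
python3 - <<'E'
from h import *
plan([.5052,.2214,.25],down(-.204))
E
```

```text
time: 5.98
tcp_pos: [0.5111, -0.0055, 0.2842]
ee_rot: [-1.572, 0.004, -1.223]
contact_force: [-0.3, 0.8, -0.1]
opening: 0.06
t 6.0833 at [ 0.5113 -0.0074  0.2843] [-1.5724  0.0024 -1.2283] open 0.060045025559586386 F [ 0.0528  0.138  -0.051 ]
dpos cm [-21.7442   3.4692   7.111 ] dr [  0.0124 -58.687   -0.1699]
```

```bash
python3 -m jog '[{"delta_pos":[-1,0.1,0.3],"dr":[0,-4,0],"hand":6},{"delta_pos":[-3.5,0.5,1.1],"dr":[0,-11,0],"hand":6},{"delta_pos":[-6,1,2],"dr":[0,-18,0],"hand":6},{"delta_pos":[-9,1.4,3],"dr":[0,-25,0],"hand":6},{"delta_pos":[-12,1.9,3.9],"dr":[0,-32,0],"hand":6},{"delta_pos":[-15,2.4,4.9],"dr":[0,-39,0],"hand":6},{"delta_pos":[-18,2.9,5.9],"dr":[0,-46,0],"hand":6},{"delta_pos":[-20.2,3.2,6.6],"dr":[0,-53,0],"hand":6},{"delta_pos":[-21.4,3.4,7],"dr":[0,-57,0],"hand":6},{"delta_pos":[-21.7,3.5,7.1],"dr":[0,-58.7,0],"hand":6}]'
python3 -m jog '[{"delta_pos":[0,0,0],"dr":[0,0,0],"hand":6},{"delta_pos":[0,0,0],"dr":[0,0,0],"hand":6}]'
python3 - <<'E'
from h import *
import cv2
from cell import get_image
plan([.5052,.2214,.142],down(-.204))
t=get_image('scene')["img"][80:220,260:420]
cv2.imwrite("pics/r1.png",np.clip(cv2.resize(t,None,fx=4,fy=4,interpolation=cv2.INTER_CUBIC)*1.5,0,255).astype(np.uint8))
E
```

```text
time: 6.92
tcp_pos: [0.5069, 0.2189, 0.2489]
ee_rot: [-1.571, 0.002, -0.206]
contact_force: [-0.0, -0.2, -0.2]
opening: 0.0598
time: 7.08
tcp_pos: [0.5083, 0.2147, 0.2497]
ee_rot: [-1.573, 0.0, -0.215]
contact_force: [0.2, 0.1, -0.2]
opening: 0.0601
t 7.1833 at [0.5085 0.2147 0.2502] [-1.5725 -0.0006 -0.2153] open 0.06023576226392423 F [ 1.0717 -0.6016  0.1771]
dpos cm [-0.4678 10.8168  0.6041] dr [ 0.0963 -0.6485  0.0362]
```

View pics/r1.png

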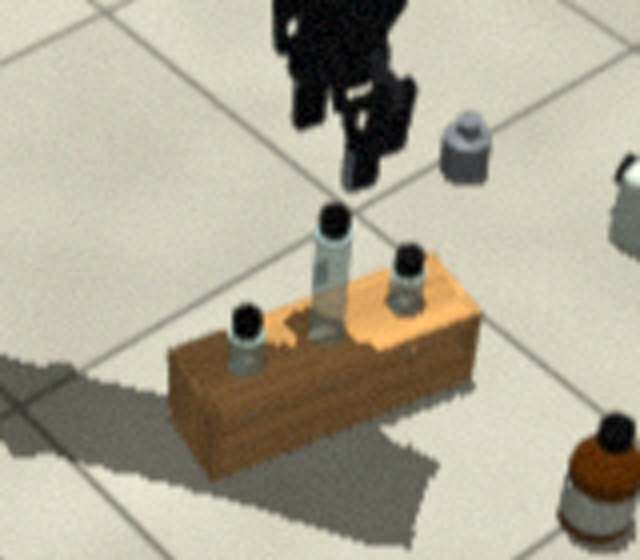

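```bash
python3 -m jog '[{"delta_pos":[-0.3,0,0.4],"dr":[0,-0.6,0],"hand":6},{"delta_pos":[-0.5,0,0.6],"dr":[0,-0.6,0],"hand":6},{"delta_pos":[-0.5,0,0.6],"dr":[0,-0.6,0],"hand":6},{"delta_pos":[-0.5,0,0.6],"dr":[0,-0.6,0],"hand":6}]'
python3 - <<'E'
from h import *
plan([.5052,.2214,.142],down(-.204))
E
```

```text
time: 7.57
tcp_pos: [0.5037, 0.2246, 0.2505]
ee_rot: [-1.571, -0.0, -0.199]
contact_force: [0.9, -0.0, -0.2]
opening: 0.06
t 7.6667 at [0.5039 0.2242 0.2503] [-1.571  -0.0002 -0.1995] open 0.060241935086795526 F [0.5402 0.2973 0.8037]
dpos cm [ 0.18   10.8346 -0.2474] dr [0.009  0.2552 0.0123]
```

```bash
python3 -m jog '[{"delta_pos":[0.1,0.8,-0.2],"dr":[0,0,0],"hand":6},{"delta_pos":[0.1,2,-0.2],"dr":[0,0,0],"hand":6},{"delta_pos":[0.1,3.5,-0.2],"dr":[0,0,0],"hand":6},{"delta_pos":[0.1,5,-0.2],"dr":[0,0,0],"hand":6},{"delta_pos":[0.1,5.5,-0.2],"dr":[0,0,0],"hand":6},{"delta_pos":[0.1,5.5,-0.2],"dr":[0,0,0],"hand":6},{"delta_pos":[0.1,5.5,-0.2],"dr":[0,0,0],"hand":6}]'
python3 - <<'E'
from h import *
plan([.5052,.2214,.142],down(-.204))
E
```

```text
time: 8.25
tcp_pos: [0.5046, 0.2219, 0.1952]
ee_rot: [-1.571, 0.0, -0.2]
contact_force: [0.6, -0.6, 0.3]
opening: 0.0598
t 8.35 at [0.5051 0.2224 0.1962] [-1.5696 -0.0015 -0.1996] open 0.05986883926141694 F [ 0.375  -0.4618  0.2048]
dpos cm [ 0.0185  5.4242 -0.1043] dr [-0.0661  0.2494  0.0885]
```

```bash
python3 -m jog '[{"delta_pos":[0,1,-0.1],"dr":[0,0,0],"hand":6},{"delta_pos":[0,2.5,-0.1],"dr":[0,0,0],"hand":6},{"delta_pos":[0,4,-0.1],"dr":[0,0,0],"hand":6},{"delta_pos":[0,5,-0.1],"dr":[0,0,0],"hand":6},{"delta_pos":[0,5.3,-0.1],"dr":[0,0,0],"hand":6},{"delta_pos":[0,5.3,-0.1],"dr":[0,0,0],"hand":6},{"delta_pos":[0,5.3,-0.1],"dr":[0,0,0],"hand":6}]'
python3 -m jog '[{"delta_pos":[0,0,0],"dr":[0,0,0],"hand":4},{"delta_pos":[0,0,0],"dr":[0,0,0],"hand":3},{"delta_pos":[0,0,0],"dr":[0,0,0],"hand":2},{"delta_pos":[0,0,0],"dr":[0,0,0],"hand":2},{"delta_pos":[0,0,0],"dr":[0,0,0],"hand":2},{"delta_pos":[0,0,0],"dr":[0,0,0],"hand":2},{"delta_pos":[0,0,0],"dr":[0,0,0],"hand":2}]'
python3 - <<'E'
from h import *
import cv2
from cell import get_image
plan([.5052,.2214,.262],down(-.204))
t=get_image('scene')["img"][80:220,260:420]
cv2.imwrite("pics/r2.png",np.clip(cv2.resize(t,None,fx=4,fy=4,interpolation=cv2.INTER_CUBIC)*1.5,0,255).astype(np.uint8))
E
```

```text
time: 8.93
tcp_pos: [0.5046, 0.2213, 0.1427]
ee_rot: [-1.57, -0.001, -0.2]
contact_force: [0.1, 0.7, 0.5]
opening: 0.0599
time: 9.52
tcp_pos: [0.505, 0.2214, 0.1432]
ee_rot: [-1.57, -0.002, -0.2]
contact_force: [-0.3, -0.7, 5.2]
opening: 0.0235
t 9.6167 at [0.505  0.2214 0.1432] [-1.5697 -0.0017 -0.1997] open 0.02338920137215489 F [-0.1745  0.0625  5.4291]
dpos cm [  0.0408 -11.8787   0.0145] dr [-0.0626  0.2458  0.097 ]
```

View pics/r2.png

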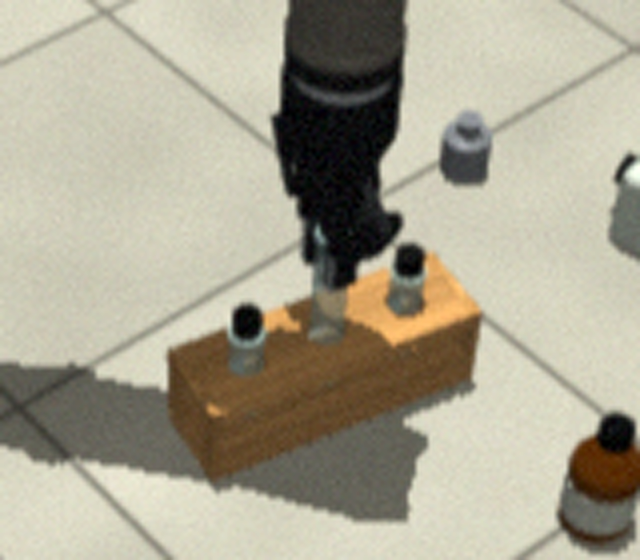

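The gripper holds the tube at ~(330,260) in the crop, with the opening stopped at 23.4 mm. Now lift straight up.

```bash
python3 -m jog '[{"delta_pos":[0,-0.5,0],"dr":[0,0,0],"hand":2},{"delta_pos":[0,-1.5,0],"dr":[0,0,0],"hand":2},{"delta_pos":[0,-3,0],"dr":[0,0,0],"hand":2},{"delta_pos":[0,-4.5,0],"dr":[0,0,0],"hand":2},{"delta_pos":[0,-6,0],"dr":[0,0,0],"hand":2},{"delta_pos":[0,-8,0],"dr":[0,0,0],"hand":2},{"delta_pos":[0,-10,0],"dr":[0,0,0],"hand":2},{"delta_pos":[0,-12,0],"dr":[0,0,0],"hand":2},{"delta_pos":[0,-13,0],"dr":[0,0,0],"hand":2},{"delta_pos":[0,-13,0],"dr":[0,0,0],"hand":2}]'
python3 -m jog '[{"delta_pos":[0,0,0],"dr":[0,0,0],"hand":2},{"delta_pos":[0,0,0],"dr":[0,0,0],"hand":2},{"delta_pos":[0,0,0],"dr":[0,0,0],"hand":2}]'
python3 - <<'E'
from h import *
import cv2
from cell import get_image,env
print(env.observe()['qpos'])
# final: tilt 42deg, foot outward
az=np.arctan2(-.0998,.5131)
R=down(az)*Ro.from_rotvec([0,0,-np.radians(43)])
yd=R.apply([0,1,0]);L=.1225
foot=np.array([.5131,-.0998,.074+.055])
print('tooly',yd)
plan(foot-yd*L,R)
plan([.45,0.05,.27],down(az))
t=get_image('scene')["img"][50:220,240:440]
cv2.imwrite("pics/r3.png",np.clip(cv2.resize(t,None,fx=3.5,fy=3.5,interpolation=cv2.INTER_CUBIC)*1.5,0,255).astype(np.uint8))
E
```

```text
time: 10.5
tcp_pos: [0.5053, 0.2219, 0.275]
ee_rot: [-1.568, -0.004, -0.2]
contact_force: [0.7, -0.5, -0.8]
opening: 0.0239
time: 10.75
tcp_pos: [0.5035, 0.2205, 0.2705]
ee_rot: [-1.573, 0.003, -0.2]
contact_force: [0.8, 0.1, -0.4]
opening: 0.0239
[-0.1106  0.3339 -0.4517  1.4424  0.1453  1.4011 -0.765 ]
tooly [ 0.6695 -0.1302 -0.7314]
t 10.85 at [0.5037 0.2207 0.2709] [-1.5724  0.0022 -0.1996] open 0.02352592941028947 F [-0.7399  0.0482 -0.9948]
dpos cm [ -1.0664   5.2862 -31.2817] dr [  0.2457  -0.373  -43.1274]
t 10.85 at [0.5037 0.2207 0.2709] [-1.5724  0.0022 -0.1996] open 0.02352592941028947 F [-0.7399  0.0482 -0.9948]
dpos cm [ -1.8778   0.1259 -17.7957] dr [ 0.0897 -0.4268 -0.1276]
```

View pics/r3.png

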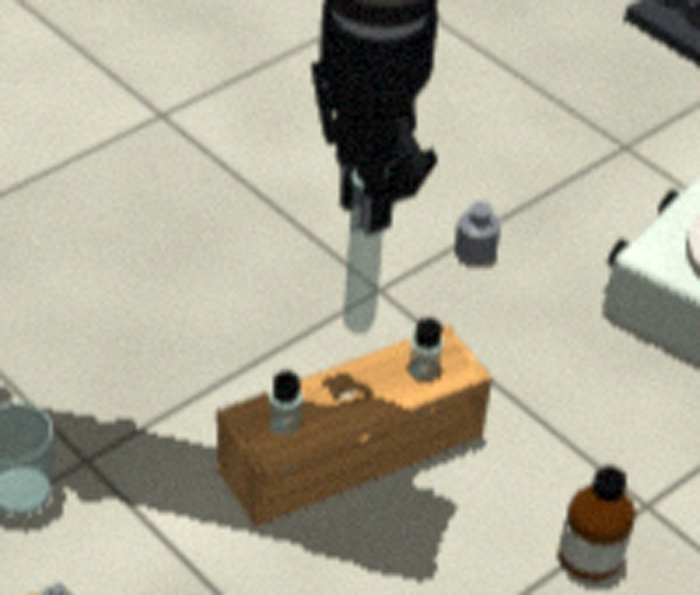

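The tube is out of the rack, hanging with its round end at crop (358,330), and both short tubes are still standing. Next I translate towards the nozzle.

```bash
python3 -m jog '[{"delta_pos":[0,0,-1],"dr":[0,0,0],"hand":2},{"delta_pos":[0,0,-3.5],"dr":[0,0,0],"hand":2},{"delta_pos":[-0.2,0,-7],"dr":[0,0,0],"hand":2},{"delta_pos":[-0.4,0,-11],"dr":[0,0,0],"hand":2},{"delta_pos":[-0.6,0,-15],"dr":[0,0,0],"hand":2},{"delta_pos":[-0.8,0,-19],"dr":[0,0,0],"hand":2},{"delta_pos":[-0.9,0,-23],"dr":[0,0,0],"hand":2},{"delta_pos":[-1,0,-27],"dr":[0,0,0],"hand":2},{"delta_pos":[-1,0,-30],"dr":[0,0,0],"hand":2},{"delta_pos":[-1,0,-31],"dr":[0,0,0],"hand":2}]'
python3 -m jog '[{"delta_pos":[0,0,0],"dr":[0,0,0],"hand":2},{"delta_pos":[0,0,0],"dr":[0,0,-4],"hand":2},{"delta_pos":[0,0,0],"dr":[0,0,-8],"hand":2},{"delta_pos":[0,0,0],"dr":[0,0,-12],"hand":2},{"delta_pos":[0,0,0],"dr":[0,0,-16],"hand":2},{"delta_pos":[0,0,0],"dr":[0,0,-20],"hand":2},{"delta_pos":[0,0,0],"dr":[0,0,-24],"hand":2},{"delta_pos":[0,0,0],"dr":[0,0,-28],"hand":2},{"delta_pos":[0,0,0],"dr":[0,0,-28],"hand":2},{"delta_pos":[0,0,0],"dr":[0,0,-28],"hand":2}]'
cat > fin.py <<'E'
from h import *
from cell import env
o=env.observe();print(o['qpos'])
az=np.arctan2(-.0998,.5131)
R=down(az)*Ro.from_rotvec([0,0,-np.radians(43)])
yd=R.apply([0,1,0]);L=.1225
plan(np.array([.5131,-.0998,.074+.055])-yd*L,R)
E
python3 fin.py
```

```text
time: 11.73
tcp_pos: [0.4307, -0.0879, 0.2722]
ee_rot: [-1.575, 0.0, -0.21]
contact_force: [-0.7, 0.5, 0.2]
opening: 0.0238
time: 12.57
tcp_pos: [0.4322, -0.079, 0.2718]
ee_rot: [-1.571, -0.487, -0.197]
contact_force: [0.6, 0.9, -0.7]
opening: 0.0238
[ 0.393  -0.2659 -0.2188  2.1244 -0.0607  0.7883  0.0018]
t 12.6667 at [ 0.4341 -0.0798  0.2732] [-1.5706 -0.4892 -0.1977] open 0.02363587560977538 F [ 0.0925  0.2721 -0.1962]
dpos cm [-2.7574  4.7146 -0.4528] dr [  0.1761  -0.2626 -14.9734]
```

```bash
python3 -m jog '[{"delta_pos":[-0.6,1,-0.1],"dr":[0,0,-2],"hand":2},{"delta_pos":[-1.2,2,-0.2],"dr":[0,0,-4],"hand":2},{"delta_pos":[-1.8,3,-0.3],"dr":[0,0,-6],"hand":2},{"delta_pos":[-2.2,3.7,-0.4],"dr":[0,0,-8],"hand":2},{"delta_pos":[-2.2,3.7,-0.4],"dr":[0,0,-8],"hand":2},{"delta_pos":[-2.2,3.7,-0.4],"dr":[0,0,-8],"hand":2}]'
python3 fin.py
```

```text
time: 13.17
tcp_pos: [0.4341, -0.0844, 0.2274]
ee_rot: [-1.57, -0.624, -0.199]
contact_force: [0.1, 0.2, 0.3]
opening: 0.0235
[ 0.2965 -0.2942 -0.1413  2.3267 -0.0239  0.4783 -0.0335]
t 13.2667 at [ 0.4355 -0.0848  0.2294] [-1.5706 -0.6286 -0.1991] open 0.023708576566746825 F [ 0.8125  0.0061 -0.4463]
dpos cm [-0.9959  0.609   0.0092] dr [ 0.2431 -0.3114 -6.9825]
```

```bash
python3 -m jog '[{"delta_pos":[0.2,0.1,0],"dr":[0,0,-1],"hand":2},{"delta_pos":[0.5,0.3,0],"dr":[0,0,-3],"hand":2},{"delta_pos":[0.6,0.5,0],"dr":[0,0,-5],"hand":2},{"delta_pos":[0.6,0.5,0],"dr":[0,0,-5],"hand":2},{"delta_pos":[0.6,0.5,0],"dr":[0,0,-5],"hand":2},{"delta_pos":[0.6,0.5,0],"dr":[0,0,-5],"hand":2}]'
python3 fin.py
python3 - <<'E'
from h import *
import cv2
from cell import get_image,env
o=env.observe();y=Ro.from_euler('xyz',o['ee_rot']).apply([0,1,0]);print('tilt',np.degrees(np.arccos(-y[2])),'foot',o['tcp_pos']+.1225*y,o['dq'])
t=get_image('scene')["img"][150:310,120:320]
cv2.imwrite("pics/f1s.png",np.clip(cv2.resize(t,None,fx=3.5,fy=3.5,interpolation=cv2.INTER_CUBIC)*1.5,0,255).astype(np.uint8))
t=get_image('top')["img"][150:300,300:480]
cv2.imwrite("pics/f1t.png",np.clip(cv2.resize(t,None,fx=4,fy=4,interpolation=cv2.INTER_CUBIC)*1.5,0,255).astype(np.uint8))
E
```

```text
time: 13.77
tcp_pos: [0.4463, -0.0874, 0.2258]
ee_rot: [-1.571, -0.713, -0.2]
contact_force: [0.6, 0.9, -0.5]
opening: 0.0232
[ 0.2955 -0.2954 -0.1448  2.3883 -0.0115  0.3331 -0.049 ]
t 13.8667 at [ 0.4462 -0.0874  0.2257] [-1.5708 -0.7136 -0.1998] open 0.023715515704425545 F [ 0.6198 -0.2216 -0.3316]
dpos cm [-1.6368 -0.4789  0.0467] dr [ 0.2931 -0.3288 -2.1142]
tilt 40.85867237543027 foot [ 0.5244 -0.1032  0.1326] [-0.0033 -0.0018  0.0007  0.0104  0.0023 -0.0031 -0.0014]
```

View pics/f1s.png

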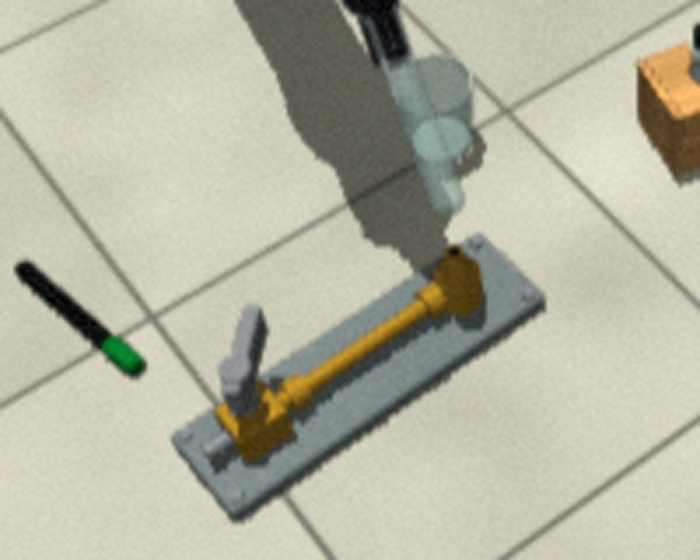

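View pics/f1t.png

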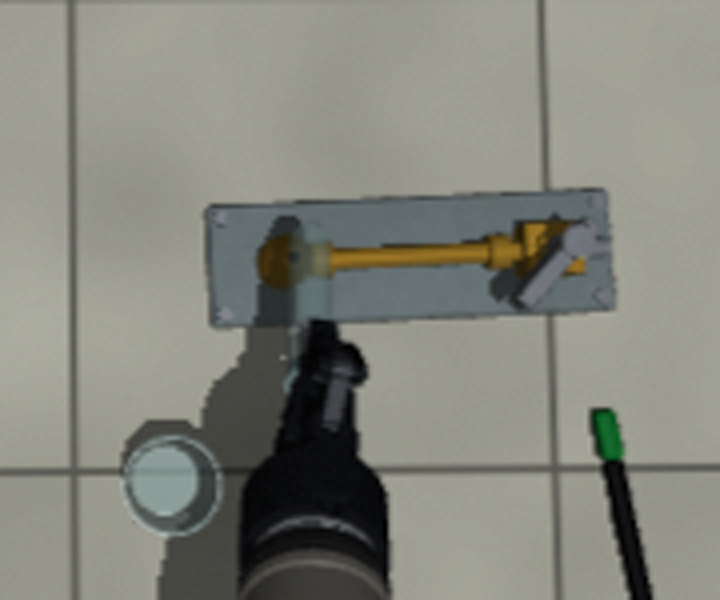

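```bash
python3 - <<'E'
from h import *
print(tri((300+312/4,150+228/4),(120+453/3.5,150+206/3.5)))
E
```

```text
(array([ 0.5255, -0.1018,  0.1404]), np.float64(0.0020045446303290624))
```

Both views agree on the foot, at about 12 mm from the nozzle axis and 60 mm above the mouth. I'll let it settle, then hand in.

```bash
python3 -m jog '[{"delta_pos":[0,0,0],"dr":[0,0,0],"hand":2},{"delta_pos":[0,0,0],"dr":[0,0,0],"hand":2},{"delta_pos":[0,0,0],"dr":[0,0,0],"hand":2},{"delta_pos":[0,0,0],"dr":[0,0,0],"hand":2}]'
python3 - <<'E'
from h import *
from cell import env
o=env.observe();y=Ro.from_euler('xyz',o['ee_rot']).apply([0,1,0]);print('tilt',np.degrees(np.arccos(-y[2])),'foot',o['tcp_pos']+.1225*y,o['dq'],o['qpos'],o['opening'])
A=pz('t',300+575/4,150+238/4,.101);B=pz('t',300+527/4,150+297/4,.101);d=B-A;print('valve',np.degrees(.0386-np.arctan2(-d[1],-d[0])))
print(env.job_done())
E
```

```text
time: 14.5
tcp_pos: [0.4453, -0.0872, 0.2245]
ee_rot: [-1.571, -0.712, -0.2]
contact_force: [0.6, 0.4, -0.7]
opening: 0.0237
tilt 40.81174058696619 foot [ 0.5238 -0.1031  0.1318] [ 0.0001  0.0002  0.001  -0.0028  0.0003 -0.0003 -0.0022] [ 0.2952 -0.2955 -0.1446  2.3907 -0.0114  0.332  -0.049 ] 0.024012034615866266
valve 42.56513362237733
the job is handed in; nothing more can be done
None
```

The valve handle is at half open and the long tube is leaned over and held above the air nozzle. I handed the job in at about 14.5 s; no verdict is reported.

| Check at hand-in | Measured | Allowed |
|---|---|---|
| Valve handle, from the top picture | about 42.6° | about 35–55° |
| Tube lean, from the tool's orientation | 40.8° | 30–60° |
| Round end sideways from the nozzle axis | about 11 mm | under 30 mm |
| Round end above the nozzle mouth | about 58 mm | 15–100 mm |
| Finger opening on the tube | 24 mm | no limit given |

- **Cross-check:** locating the round end from the two pictures put it about 12 mm from the axis and 66 mm up. That agrees with the tool pose to about 8 mm.
- **Valve:** I gripped the handle on its turning axis, turned it 41°, released it and rose clear before touching the tube.
- **Short of 45°:** I aimed for a 43° lean but stopped at 40.8° because joint 2 was at -0.2955, close to its -0.3 limit. For the same reason I left the 11 mm sideways offset.
- **Other things:** the arm was nearly still. Both short tubes still stood in the rack when last seen, just after the lift. The last pictures show the beaker and marker undisturbed. I did not measure the bystanders' positions again at the end.

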